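Lock the wash basket into its bayonet stand

ROBOT

A 6-joint arm with a two-finger parallel gripper is mounted at the origin on a cart in front of the work surface, level with it; the furniture and walls round the work are solid. World frame = base frame: x ahead of the robot, y to its left, z up, the work surface at z = 0. Lengths are in m, angles in rad, forces in N, time in s.
With the tool pointing down it reaches from about 0.3 to 0.875 m from the base axis. Payload 6.4 kg.
Tool frame: the origin (TCP) lies at the very end of the fingers, on their centre line; the grasp point (between the pads) lies 19 mm behind it; z points along the fingers, y is the line along which they close (so a half turn about z gives the same grasp; the last joint's range is limited). The gripper opens to 85 mm and grips with 20 to 120 N. Pads are 22 mm wide; open, the fingers measure 114 mm over their backs; the gripper's body (76 mm by 85 mm) begins 54 mm behind the grasp point. The pads swing forward as they close: fully open they stand 13 mm farther back than shut.
Start: joints at [0.998, 0.181, 1.607, -0, 1.354, -0.206], TCP at [0.206, 0.537, 0.231] pointing down, gripper open.
Joint ranges: [-2.99, 2.99], [-0.89, 2.07], [0.3, 2.58], [-1.14, 4.28], [0, 2.63], [-3.12, 3.12]. Speed limits (rad/s): [2.57, 2.57, 3.01, 3.14, 3.14, 3.14].

INTERFACE

Orientations are given as a unit quaternion [w, x, y, z].
In Python, from bench import get_obs, optics, workorder gives the robot as it stands.
- The arm moves only by the shell command python3 -m jog 'ROWS'. ROWS is a JSON list of rows, 1 to 10 of them, each of 7 numbers: dx, dy, dz in m, then a rotation vector rx, ry, rz in rad, then the opening from 0.0 (shut) to 1.0 (fully open); each row is the pose to reach, as a shift and turn from the pose commanded when the command began, along the tool's axes at that moment; what a row does not reach only later rows make up. A row lasts 1/8 s, in which the tool goes at most 0.0625 m and 0.188 rad, less where a joint would pass 70% of its speed; a pose out of reach is approached as far as the arm can. The fingers move at their own pace and stop on an object; the grip force is fixed at half the most. Time passes only in rows, so rows that do not move let the fingers close. It prints the time, the measured TCP pose, the force, the opening and the grip force at its end.
- get_obs(): the state, without advancing time (a new reading comes with each control period).
- optics.camera(name): name is "scene" or "top"; returns (picture, depth): 400x640x3 uint8, blue, green, red; 400x640 float32, m along the optical axis (not along the pixel's ray), 0 where there is no reading.
- optics.camera_params(name): a dict with "fovy" (degrees; the focal length in pixels is half the picture's height over the tangent of half this angle, whatever the lens; pixels are square), "cx", "cy" (the principal point, pixels), "view" (4x4, takes a point from world to camera coordinates). Camera axes: x right, y up, looking along -z (the intrinsics and any distortion apply to the point x, -y, -z); pixel columns grow to the right and rows downward; lengths in m; the calibration is good to about 2 mm. A picture is of the moment at which its call begins. camera_params takes no time and is no camera call.
- workorder.hand_in(): hands the job in; it is judged then, once.
The state is a dict: "time_s": time; "q": joint angles; "dq": joint speeds; "joint_efforts": joint torques, N m; "eef_pos": TCP position; "eef_rot": TCP orientation; "wrist_force": force on the tool from outside, world axes, zero at the start; "torque": the same for the moment, N m; "opening": opening from 0.0 (shut) to 1.0 (fully open); "grasp_force": force on a finger pad.
Only numpy, scipy, OpenCV 4.12 (cv2) and the standard library are available. Lean on these libraries where they do the work, as an engineer would, in place of code of your own. Each camera call takes 0.05 s, during which the arm holds its last target. There are 200 camera calls.

TASK

Hang the small wash basket, with the nut in it, in the ring of the blue stand: let its three brass lugs down through the yellow-marked slots, then twist it clockwise (seen from above) until the lugs drop into the locking notches, and let go. Be gentle: feel for the notches with light pressure and never force the basket against the stand, keep the nut in the basket and leave the other loose things alone.

Things in the scene. Friction and masses are not known exactly. Their poses are not given: they have to be found in the camera images.
- basket: steel wash basket with black holes: an upright cup 60 mm across and 70 mm high, open above, with a bail over it that carries an orange grip bar along the basket's x axis; about 0.3 kg. Origin: centre of the underside, z up
- lugs (a point): point on the basket's axis at the undersides of its three soft brass lugs, 50 mm above the basket's underside; axes of the basket. The lugs stick out at 0, 120 and 240 degrees from the x axis, each 8 mm wide, 6 mm high, reaching 40 mm from the axis. They bear no more than 40 N against the stand in all, pressed or twisted (a twist of about 1.4 N m)
- grip (a point): centre of the basket's orange grip bar, 110 mm above the underside; axes of the basket. The bar is 57 mm long (along x), 14 mm wide (y) and 16 mm high, with 32 mm of free space between it and the basket's rim
- stand: blue steel stand, fixed to the worktop: round base 130 mm across and 14 mm thick, three columns, and on them a bayonet ring 102 mm across outside, its bore 66 mm wide. Origin: centre of the underside, z up
- ring_top (a point): point on the ring's axis at its top, 109 mm above the worktop; axes of the stand. The ring's top flange has three entry slots 13 mm wide at 0, 120 and 240 degrees from the x axis, each with a yellow mark on the rim, through which the lugs go down
- ring (a point): point on the ring's axis at the level of its inner ledge, 95 mm above the worktop; axes of the stand. Lugs let down the slots come to rest on this rigid ledge; from there the basket turns clockwise only, seen from above, its lugs under the flange with 3 mm play, about 75 degrees to a stop
- notches (a point): point on the ring's axis at the floor of the three locking notches, 6 mm below the ledge. The notches, 12 mm wide, interrupt the ledge somewhere from 25 to 65 degrees clockwise of the slots. They are hidden under the flange and set differently each time: feel for them with light downward pressure; there the lugs drop 6 mm
- rusty_nut: brown hexagon nut, 30 x 34 x 14 mm, lying loose in the basket; origin at the centre of its underside
- tape: yellow tape measure, 37 x 85 x 65 mm, standing loose on the worktop; not to be touched
- race: grey bearing ring, 62 mm across, 17 mm high, lying loose; not to be touched
- spanner: rusty open-ended spanner, 32 x 153 x 7 mm, lying loose; not to be touched

How it is judged:
By the outcome, as a careful person would: the job done as asked, in the order asked, and still so for the second after the job is handed in, with the robot touching nothing.
It also fails if it takes over 54 s, if anything falls off the work surface, if the arm or the gripper's body presses on something with over 40 N, if the wrist force passes 120 N, or if a joint passes its speed limit or range.

## Working session

There is one attempt and no reset: what is moved stays moved. The work goes in short steps, Python scripts to look and compute and a shell command to move; the robot and the scene stay as the last step left them, time stands still between calls to the robot, and variables do not carry over. Pictures are saved under pics/ and viewed, at most 10 in all, crops included, and the job is handed in when it is done.

```bash
ls; mkdir -p pics; python3 - <<'E'
from bench import get_obs, optics
import cv2,numpy as np
for n in("scene","top"):
    p,d=optics.camera(n); cv2.imwrite(f"pics/{n}0.png",p); np.savez(f"{n}0.npz",p=p,d=d)
    print(n,{k:(np.round(v,4).tolist() if k=="view" else v) for k,v in optics.camera_params(n).items()})
print(get_obs())
E
```

```text
pics
scene {'fovy': 48.58504993134732, 'cx': 320.93542110607285, 'cy': 201.11766536553148, 'view': [[-0.7957, -0.6057, -0.0016, 0.1616], [0.4713, -0.6209, 0.6263, -0.4744], [-0.3803, 0.4976, 0.7796, -0.6353], [0.0, 0.0, 0.0, 1.0]]}
top {'fovy': 45.2213592391853, 'cx': 310.84109852998336, 'cy': 194.4663008888906, 'view': [[0.0094, -0.9999, 0.0039, -0.3227], [0.9976, 0.0096, 0.0689, -0.4449], [-0.0689, 0.0032, 0.9976, -1.0538], [0.0, 0.0, 0.0, 1.0]]}
{'time_s': 0.1, 'q': array([ 9.97699123e-01,  1.81459441e-01,  1.60787980e+00,  2.33241393e-05,
        1.35378250e+00, -2.06332792e-01]), 'dq': array([ 7.75774212e-04, -8.81107391e-04, -2.72024832e-03,  3.47813472e-04,
       -3.22485414e-04, -3.62472006e-05]), 'joint_efforts': array([ 3.07265154e-04, -4.45874226e+01, -3.52244353e+01, -4.03304412e-04,
        4.07006228e-03, -5.73274761e-07]), 'eef_pos': array([0.20592468, 0.53635302, 0.23049198]), 'eef_rot': array([-3.01000320e-04,  1.82358529e-01,  9.83231805e-01, -7.02886247e-04]), 'wrist_force': array([-0.59281264,  0.81498067,  0.40334781]), 'torque': array([-0.04699853,  0.03537162,  0.00590351]), 'grasp_force': 0.0, 'opening': 1.0016662768462283}
```

View pics/scene0.png

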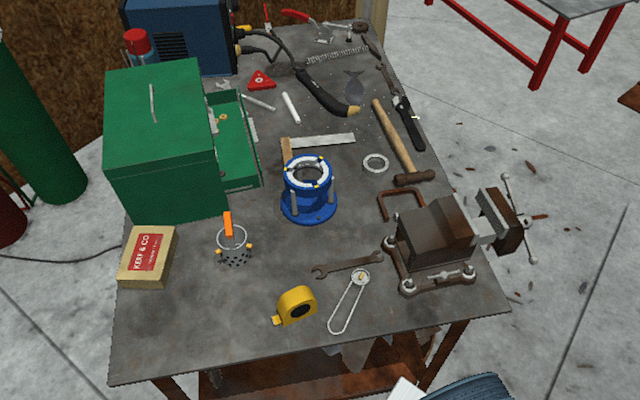

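View pics/top0.png

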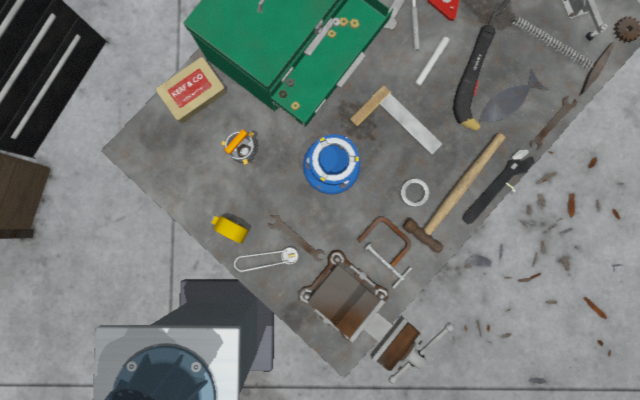

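The basket is at top (239,147) and scene (233,243). The stand is at top (333,160) and scene (309,185). The tape is at top (229,229), the race at (414,192), and the spanner at (295,237). The green toolbox and a carton stand behind the basket.

```bash
cat > h.py <<'E'
import numpy as np,cv2
from bench import optics
def cam(n):
    c=optics.camera_params(n); f=200/np.tan(np.radians(c["fovy"])/2); return c,f,np.array(c["view"])
def ray(n,uv,z):
    c,f,V=cam(n); d=V[:3,:3].T@np.array([(uv[0]-c["cx"])/f,-(uv[1]-c["cy"])/f,-1]); o=-V[:3,:3].T@V[:3,3]
    return o+d*(z-o[2])/d[2]
def pt(n,uv,dep):
    c,f,V=cam(n); return V[:3,:3].T@(dep*np.array([(uv[0]-c["cx"])/f,-(uv[1]-c["cy"])/f,-1])-V[:3,3])
def blobs(p,lo,hi,roi,amin=3):
    x0,y0,x1,y1=roi; m=cv2.inRange(cv2.cvtColor(p[y0:y1,x0:x1],cv2.COLOR_BGR2HSV),lo,hi)
    n,l,s,c=cv2.connectedComponentsWithStats(m)
    return [(c[i]+[x0,y0],s[i,4],np.argwhere(l==i)[:,::-1]+[x0,y0]) for i in range(1,n) if s[i,4]>=amin]
E
python3 - <<'E'
from h import *
T=np.load("top0.npz");S=np.load("scene0.npz")
def crop(a,r,k): return cv2.resize(a[r[1]:r[3],r[0]:r[2]],None,fx=k,fy=k,interpolation=cv2.INTER_CUBIC)
rt=(210,120,370,200); 
a=crop(T["p"],rt,5); rs=(205,140,345,275)
cv2.imwrite("pics/t1.png",a); cv2.imwrite("pics/s1.png",crop(S["p"],rs,4))
for n,D,rb,rst in(("top",T,(215,125,262,170),(295,130,365,195)),("scene",S,(205,200,265,275),(275,140,345,225))):
    for nm,r,zs in(("basket",rb,(.118,.056)),("stand",rst,(.109,))):
        print(n,nm)
        for c,s,px in blobs(D["p"],(8,130,130),(32,255,255),r):
            dd=np.median([D["d"][y,x] for x,y in px])
            print(c.round(1),s,"hsv",cv2.cvtColor(D["p"][int(round(c[1])),int(round(c[0]))].reshape(1,1,3),cv2.COLOR_BGR2HSV).ravel(),"pt",pt(n,c,dd).round(4),[ray(n,c,z).round(4)[:2] for z in zs])
# ring white
p=T["p"];hsv=cv2.cvtColor(p,cv2.COLOR_BGR2HSV);m=cv2.inRange(hsv,(0,0,190),(180,60,255))[130:195,300:365]
print(np.unique(m),m.sum()/255)
E
```

```text
top basket
[236.7 140.7] 230 hsv [ 22 228 227] pt [ 0.5491 -0.1664  0.1166] [array([ 0.5488, -0.1666]), array([ 0.5601, -0.1571])]
[223. 143.] 9 hsv [ 23 162 224] pt [ 0.5548 -0.1276  0.0556] [array([ 0.5438, -0.139 ]), array([ 0.5547, -0.1277])]
[244.9 161.2] 19 hsv [ 23 161 226] pt [ 0.5158 -0.1756  0.0551] [array([ 0.5072, -0.1842]), array([ 0.5157, -0.1758])]
top stand
[321.8 139. ] 8 hsv [ 28 255 220] pt [ 0.5554 -0.3394  0.1108] [array([ 0.5557, -0.3394])]
[356.5 158.5] 8 hsv [ 28 218 207] pt [ 0.516  -0.4107  0.1098] [array([ 0.5161, -0.4108])]
[322.4 178.8] 8 hsv [ 28 239 212] pt [ 0.4738 -0.3413  0.1098] [array([ 0.4739, -0.3414])]
scene basket
[227.6 223.7] 205 hsv [ 14 214 242] pt [ 0.5472 -0.1624  0.1167] [array([ 0.5464, -0.1619]), array([ 0.5864, -0.1877])]
[248.6 245. ] 23 hsv [ 21 166 239] pt [ 0.5166 -0.1759  0.0556] [array([ 0.4823, -0.1509]), array([ 0.5164, -0.1758])]
[217.9 251. ] 23 hsv [ 21 164 241] pt [ 0.5551 -0.1294  0.0555] [array([ 0.5174, -0.1083]), array([ 0.5548, -0.1292])]
scene stand
[320.7 157.1] 9 hsv [ 26 208 255] pt [ 0.5169 -0.4115  0.1112] [array([ 0.5181, -0.4132])]
[284.9 168.3] 9 hsv [ 29 214 255] pt [ 0.5573 -0.3406  0.1103] [array([ 0.5582, -0.3415])]
[315.9 185.9] 10 hsv [ 27 215 255] pt [ 0.476  -0.3418  0.1098] [array([ 0.4764, -0.3424])]
[  0 255] 593.0
```

View pics/t1.png

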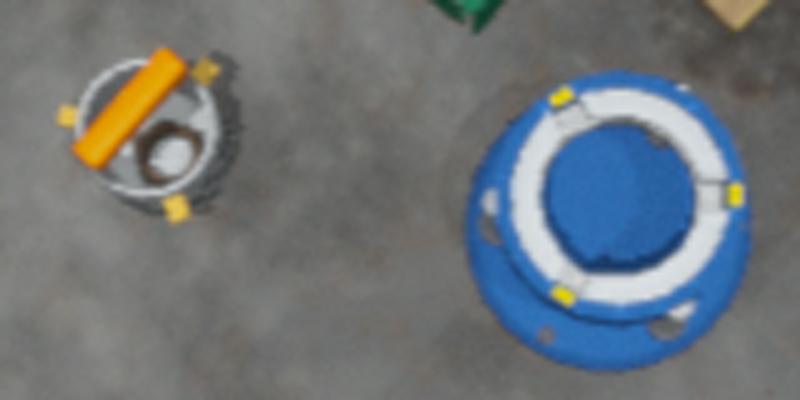

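View pics/s1.png

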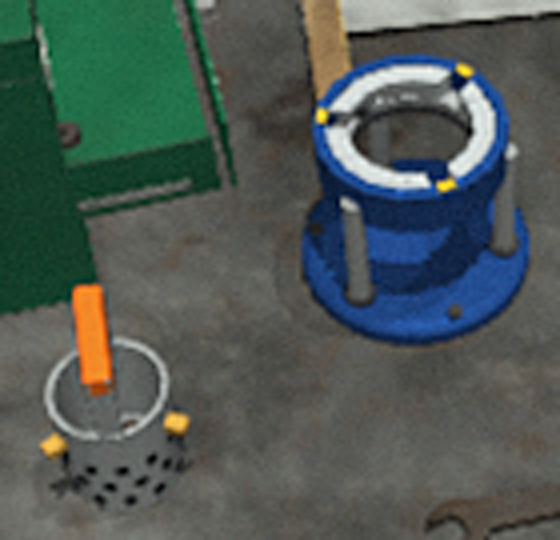

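The close-ups show the basket's bar running from crop (90,155) to (175,60). The third lug (+x) lies at its upper-right end, and the nut is at (168,152). All three yellow marks on the ring are clear: (562,97), (735,195) and (565,295). The lug spacing of 61 mm gives a radius of 35 mm, and the mark radius is about 47 mm, so both agree with the given sizes.

```bash
cat >> h.py <<'E'
from bench import get_obs
from scipy.spatial.transform import Rotation as R
def go(pos,yaw):  # yaw = direction of tool x, deg; tool down
    o=get_obs(); Rt=R.from_quat(np.roll(o["eef_rot"],-1)); y=np.radians(yaw)
    G=R.from_matrix(np.array([[np.cos(y),np.sin(y),0],[np.sin(y),-np.cos(y),0],[0,0,-1.]]))
    print("t",o["time_s"],"d",Rt.inv().apply(np.array(pos)-o["eef_pos"]).round(4),"rv",(Rt.inv()*G).as_rotvec().round(4),"F",o["wrist_force"].round(1),o["torque"].round(2))
E
python3 - <<'E'
from h import *
T=np.load("top0.npz")
c,f,V=cam("top"); u,v=np.meshgrid(np.arange(640),np.arange(400)); d=T["d"]
P=np.stack([(u-c["cx"])/f*d,-(v-c["cy"])/f*d,-d],-1)@V[:3,:3]-V[:3,:3].T@V[:3,3]
for nm,C in(("b",(.5485,-.1635)),("s",(.5164,-.3648))):
    r=np.hypot(P[...,0]-C[0],P[...,1]-C[1]); 
    for lim in(.1,.14,.2): print(nm,lim,P[(r<lim)&(r>.06)&(d>0)][:,2].max().round(3))
for n in("top","scene"):
  D=np.load(n+"0.npz"); r={"top":(215,125,262,170),"scene":(205,200,265,275)}[n]
  px=max(blobs(D["p"],(8,130,130),(32,255,255),r),key=lambda b:b[1])[2]
  W=np.array([pt(n,q,D["d"][q[1],q[0]]) for q in px]); W=W[(W[:,2]>.1155)&(W[:,2]<.121)]
  rc,(w,h),a=cv2.minAreaRect((W[:,:2]*1000).astype(np.float32)); print(n,len(W),rc,w,h,a)
go((.5485,-.1635,.25),140.5)
E
```

```text
b 0.1 0.006
b 0.14 0.208
b 0.2 0.21
s 0.1 0.117
s 0.14 0.117
s 0.2 0.208
top 149 (548.1660766601562, -163.24635314941406) 13.340280532836914 55.43213653564453 50.07231903076172
scene 161 (548.6033325195312, -162.9102783203125) 12.922343254089355 57.12012481689453 50.55723190307617
t 0.1 d [-0.5708 -0.5305 -0.0189] rv [-1.500e-03 -1.000e-04  3.226e-01] F [-0.6  0.8  0.4] [-0.05  0.04  0.01]
```

```bash
F='[-0.5708,-0.5305,-0.019,0,0,0.326,1]'; python3 -m jog '[[-0.5708,-0.5305,-0.019,0,0,0.326,1],[-0.5708,-0.5305,-0.019,0,0,0.326,1],[-0.5708,-0.5305,-0.019,0,0,0.326,1],[-0.5708,-0.5305,-0.019,0,0,0.326,1],[-0.5708,-0.5305,-0.019,0,0,0.326,1],[-0.5708,-0.5305,-0.019,0,0,0.326,1],[-0.5708,-0.5305,-0.019,0,0,0.326,1],[-0.5708,-0.5305,-0.019,0,0,0.326,1],[-0.5708,-0.5305,-0.019,0,0,0.326,1],[-0.5708,-0.5305,-0.019,0,0,0.326,1]]'; python3 -c "
from h import *
go((.5484,-.1631,.25),140.3)"
```

```text
time_s: 1.35
eef_pos: [0.4813, -0.0264, 0.2465]
eef_rot: [0.0, 0.34, 0.941, 0.0]
wrist_force: [1.9, 0.0, 0.3]
opening: 1.001
grasp_force: 0.0
t 1.35 d [-0.139  -0.0622 -0.0036] rv [ 0.0003 -0.0001 -0.0004] F [1.9 0.  0.3] [ 0.05 -0.04  0.01]
```

```bash
python3 -m jog '[[-0.06,-0.027,0,0,0,0,1],[-0.12,-0.054,0,0,0,0,1],[-0.128,-0.057,0,0,0,0,1],[-0.128,-0.057,0,0,0,0,1],[-0.128,-0.057,0,0,0,0,1]]'; python3 -c "
from h import *
go((.5484,-.1631,.093),140.3)"
```

```text
time_s: 1.98
eef_pos: [0.5424, -0.1485, 0.2463]
eef_rot: [-0.001, 0.339, 0.941, 0.0]
wrist_force: [0.3, 0.1, 0.5]
opening: 0.998
grasp_force: 0.0
t 1.975 d [-0.0142 -0.0074  0.1532] rv [ 0.0001 -0.0012  0.0013] F [0.3 0.1 0.5] [-0.05 -0.   -0.08]
```

```bash
python3 -m jog '[[-0.014,-0.0074,0.04,0,0,0.001,1],[-0.014,-0.0074,0.08,0,0,0.001,1],[-0.014,-0.0074,0.12,0,0,0.001,1],[-0.014,-0.0074,0.12,0,0,0.001,1],[-0.014,-0.0074,0.12,0,0,0.001,1]]'; python3 -c "
from h import *
go((.5484,-.1631,.093),140.3)"
```

```text
time_s: 2.6
eef_pos: [0.5499, -0.1642, 0.1284]
eef_rot: [0.001, 0.339, 0.941, -0.0]
wrist_force: [0.4, -0.1, 0.6]
opening: 1.0
grasp_force: 0.0
t 2.6 d [ 0.0019 -0.0001  0.0354] rv [0.0005 0.0021 0.0004] F [ 0.4 -0.1  0.6] [ 0.02 -0.03 -0.01]
```

```bash
python3 -m jog '[[0.002,0,0.018,0,0,0,1],[0.002,0,0.035,0,0,0,1],[0.002,0,0.035,0,0,0,0.5],[0.002,0,0.035,0,0,0,0.2],[0.002,0,0.035,0,0,0,0],[0.002,0,0.035,0,0,0,0],[0.002,0,0.035,0,0,0,0],[0.002,0,0.035,0,0,0,0]]'; python3 -c "
from h import *
go((.5484,-.1631,.25),140.3)"
```

```text
time_s: 3.6
eef_pos: [0.548, -0.1635, 0.0921]
eef_rot: [0.001, 0.34, 0.94, 0.0]
wrist_force: [0.8, 0.2, 2.1]
opening: 0.152
grasp_force: 59.1
t 3.6 d [-0.0002  0.0006 -0.1579] rv [ 0.0005  0.0012 -0.0009] F [0.8 0.2 2.1] [ 0.12 -0.21  0.01]
```

```bash
python3 -m jog '[[0,0,-0.01,0,0,0,0],[0,0,-0.03,0,0,0,0],[0,0,-0.055,0,0,0,0],[0,0,-0.08,0,0,0,0],[0,0,-0.105,0,0,0,0],[0,0,-0.13,0,0,0,0],[0,0,-0.15,0,0,0,0],[0,0,-0.15,0,0,0,0]]'; python3 -c "
from h import *
go((.5164,-.3648,.245),91)"
```

```text
time_s: 4.6
eef_pos: [0.548, -0.1638, 0.2432]
eef_rot: [0.001, 0.34, 0.94, -0.0]
wrist_force: [-0.5, 0.1, -3.3]
opening: 0.149
grasp_force: 58.7
t 4.6 d [-0.1042 -0.1747 -0.0016] rv [0.0015 0.0025 0.8595] F [-0.5  0.1 -3.3] [ 0.05 -0.01 -0.03]
```

```bash
python3 - <<'E'
from h import *
D=np.load("top0.npz")["d"]
c,f,V=cam("top"); u,v=np.meshgrid(np.arange(640),np.arange(400))
P=np.stack([(u-c["cx"])/f*D,-(v-c["cy"])/f*D,-D],-1)@V[:3,:3]-V[:3,:3].T@V[:3,3]
A=np.array([.5484,-.1635]);B=np.array([.5164,-.3648]);L=np.linalg.norm(B-A);t=(B-A)/L
s=(P[...,:2]-A)@t; n=(P[...,:2]-A)@np.array([-t[1],t[0]])
m=(D>0)&(P[...,2]>.12)&(s>-.06)&(s<L+.1)&(abs(n)<.2); Q=P[m]
o=np.argsort(abs(n[m]))[:1]; print(Q[o].round(3),n[m][o],abs(n[m&(P[...,2]>.14)]).min())
E
```

```text
[[ 0.546 -0.17   0.12 ]] [-0.0016053] 0.09750824482317012
```

```bash
python3 -m jog '[[-0.006,-0.01,0,0,0,0.06,0],[-0.020,-0.033,0,0,0,0.18,0],[-0.037,-0.062,0,0,0,0.32,0],[-0.054,-0.091,0,0,0,0.46,0],[-0.071,-0.119,0,0,0,0.60,0],[-0.086,-0.145,0,0,0,0.73,0],[-0.097,-0.163,0,0,0,0.81,0],[-0.1042,-0.1747,0,0,0,0.86,0],[-0.1042,-0.1747,0,0,0,0.86,0],[-0.1042,-0.1747,0,0,0,0.86,0]]'; python3 - <<'E'
from h import *
go((.5164,-.3648,.215),91)
for n in("scene","top"):
    p,d=optics.camera(n); np.savez(f"{n}1.npz",p=p,d=d)
    r=(240,60,420,240)
    for c,s,px in blobs(p,(8,110,110),(32,255,255),r,4):
        dd=np.median([d[y,x] for x,y in px]); print(n,c.round(1),s,pt(n,c,dd).round(4))
    cv2.imwrite(f"pics/{n}2.png",cv2.resize(p[60:240,240:420],None,fx=3,fy=3))
E
```

```text
time_s: 5.85
eef_pos: [0.5159, -0.3634, 0.241]
eef_rot: [-0.001, 0.701, 0.714, 0.0]
wrist_force: [-0.6, 0.0, -4.1]
opening: 0.149
grasp_force: 58.6
t 5.85 d [-0.0015  0.0005  0.026 ] rv [-0.0005 -0.0011  0.0011] F [-0.6  0.  -4.1] [-0.01 -0.    0.01]
scene [321.4 157.3] 7 [ 0.5147 -0.4114  0.112 ]
scene [285.  161.2] 11 [ 0.6349 -0.4232  0.0149]
scene [285.  168.5] 10 [ 0.5564 -0.34    0.1109]
scene [398.8 177. ] 5 [ 0.3834 -0.5344  0.0282]
scene [316. 186.] 9 [ 0.4751 -0.3411  0.1108]
scene [387.  191.2] 40 [ 0.3869 -0.4916  0.0151]
scene [418.5 195.5] 11 [ 0.3239 -0.5262  0.0126]
scene [384.8 212.2] 18 [ 0.3581 -0.4358  0.0171]
top [322.9 148.1] 8 [ 0.5015 -0.3361  0.3206]
top [326.9 166.5] 22 [ 0.4869 -0.347   0.2044]
top [321.8 178.4] 5 [ 0.4744 -0.3401  0.1101]
top [387.2 221.7] 19 [ 0.389  -0.4886  0.0149]
top [394.5 228.3] 14 [ 0.3745 -0.5053  0.0128]
```

View pics/scene2.png

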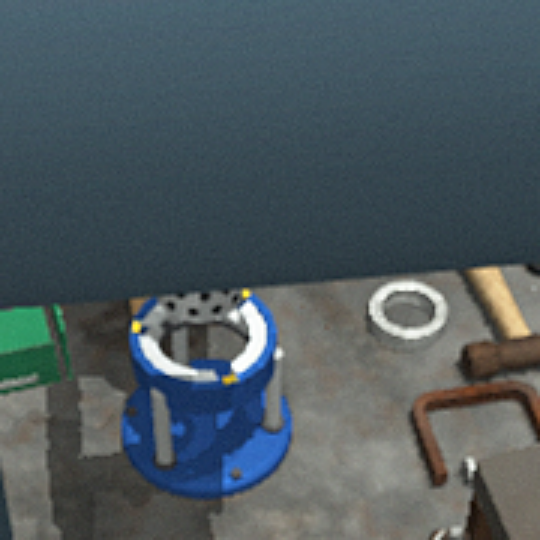

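The arm hides the basket's top in the scene view. The ring and its marks are visible at crop (137,327), (245,293) and (230,379), with the basket's holed body just above. In the top camera the visible lug is at 150.5°, against a slot at 151°. I'll lower it gently.

```bash
python3 -m jog '[[-0.0008,0,0.015,0,0,0,0],[-0.0008,0,0.032,0,0,0,0],[-0.0008,0,0.046,0,0,0,0],[-0.0008,0,0.060,0,0,0,0],[-0.0008,0,0.072,0,0,0,0],[-0.0008,0,0.078,0,0,0,0],[-0.0008,0,0.078,0,0,0,0]]'; python3 - <<'E'
from h import *
go((.5158,-.3641,.137),91)
p,d=optics.camera("top"); np.savez("top2.npz",p=p,d=d)
for c,s,px in blobs(p,(8,110,110),(32,255,255),(290,120,370,200),3):
    dd=np.median([d[y,x] for x,y in px]); print(c.round(1),s,pt("top",c,dd).round(4))
cv2.imwrite("pics/top3.png",cv2.resize(p[120:200,285:375],None,fx=6,fy=6,interpolation=cv2.INTER_CUBIC))
E
```

```text
time_s: 6.82
eef_pos: [0.5158, -0.365, 0.1631]
eef_rot: [-0.0, 0.701, 0.713, 0.0]
wrist_force: [0.1, -0.1, -2.3]
opening: 0.147
grasp_force: 58.6
t 6.825 d [0.0009 0.0001 0.0261] rv [-0.0005 -0.0005 -0.0005] F [ 0.1 -0.1 -2.3] [ 0.03 -0.03 -0.  ]
[326.2 171.6] 17 [ 0.4865 -0.3485  0.1263]
[322.4 178.8] 8 [ 0.4739 -0.3414  0.1083]
```

View pics/top3.png

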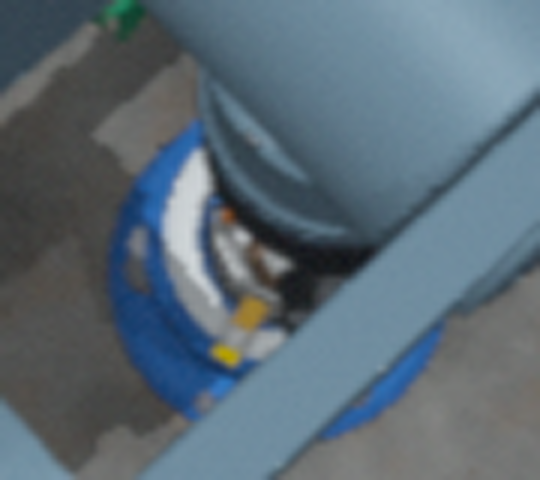

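The lug at crop (247,312) points straight at the yellow mark (227,354), so it is aligned. The basket's bottom is in the bore with no contact. Continuing gently.

```bash
python3 -m jog '[[0.0006,0,0.005,0,0,0,0],[0.0006,0,0.010,0,0,0,0],[0.0006,0,0.014,0,0,0,0],[0.0006,0,0.016,0,0,0,0],[0.0006,0,0.016,0,0,0,0]]'; python3 -c "
from h import *
go((.5158,-.3641,.137),91)"
```

```text
time_s: 7.5
eef_pos: [0.5158, -0.3645, 0.1473]
eef_rot: [-0.0, 0.701, 0.713, -0.0]
wrist_force: [-0.3, -0.5, -3.9]
opening: 0.151
grasp_force: 58.6
t 7.5 d [ 0.0004 -0.      0.0103] rv [-0.0002 -0.0002 -0.0005] F [-0.3 -0.5 -3.9] [ 0.   -0.04 -0.02]
```

```bash
python3 -m jog '[[0,0,0.003,0,0,0,0],[0,0,0.006,0,0,0,0],[0,0,0.008,0,0,0,0],[0,0,0.008,0,0,0,0]]'; python3 -m jog '[[0,0,0.001,0,0,0,0],[0,0,0.001,0,0,0,0]]'; python3 -m jog '[[0,0,0.001,0,0,0,0],[0,0,0.001,0,0,0,0]]'
```

```text
time_s: 8.0
eef_pos: [0.5157, -0.3644, 0.1392]
eef_rot: [-0.0, 0.701, 0.713, 0.0]
wrist_force: [0.4, 0.1, -3.7]
opening: 0.151
grasp_force: 58.6
time_s: 8.25
eef_pos: [0.5159, -0.3645, 0.1385]
eef_rot: [-0.0, 0.701, 0.713, -0.0]
wrist_force: [-0.4, -0.6, -2.8]
opening: 0.15
grasp_force: 58.6
time_s: 8.5
eef_pos: [0.5158, -0.3645, 0.1374]
eef_rot: [-0.0, 0.701, 0.713, -0.0]
wrist_force: [0.3, -1.3, -3.2]
opening: 0.153
grasp_force: 58.6
```

```bash
for i in 1 ; do python3 -m jog '[[0,0,0.0006,0,0,0,0],[0,0,0.0006,0,0,0,0]]'; python3 -m jog '[[0,0,0.0006,0,0,0,0],[0,0,0.0006,0,0,0,0]]';python3 -m jog '[[0,0,0.0005,0,0,0,0],[0,0,0.0005,0,0,0,0]]'; done | grep -E "eef_pos|force"
```

```text
eef_pos: [0.516, -0.3646, 0.1371]
wrist_force: [0.6, -0.1, -2.4]
grasp_force: 58.7
eef_pos: [0.5161, -0.3646, 0.1369]
wrist_force: [0.2, 1.6, 2.9]
grasp_force: 59.3
eef_pos: [0.5162, -0.3646, 0.1369]
wrist_force: [-1.7, 2.5, 6.1]
grasp_force: 60.0
```

```bash
cat > chk.py <<'E'
from bench import get_obs
import numpy as np,sys
from scipy.spatial.transform import Rotation as R
o=get_obs(); M=R.from_quat(np.roll(o["eef_rot"],-1)).as_matrix()
print(round(o["time_s"],2),o["eef_pos"].round(4),"yaw",round(np.degrees(np.arctan2(M[1,0],M[0,0])),1),"F",o["wrist_force"].round(1),"T",o["torque"].round(2))
sys.exit(o["eef_pos"][2]<.1362 or abs(o["torque"][2])>.6 or o["wrist_force"][2]>18)
E
python3 -m jog '[[0,0,0,0,0,0.05,0],[0,0,0,0,0,0.1,0],[0,0,0,0,0,0.1,0]]' >/dev/null; python3 chk.py && python3 -m jog '[[0,0,0,0,0,0.05,0],[0,0,0,0,0,0.1,0],[0,0,0,0,0,0.1,0]]' >/dev/null; python3 chk.py && python3 -m jog '[[0,0,0,0,0,0.05,0],[0,0,0,0,0,0.1,0],[0,0,0,0,0,0.1,0]]' >/dev/null; python3 chk.py
```

```text
9.62 [ 0.5165 -0.365   0.1369] yaw 85.3 F [-0.5  1.6  6.2] T [ 0.25  0.18 -0.06]
9.62 [ 0.5165 -0.365   0.1369] yaw 85.3 F [-0.5  1.6  6.2] T [ 0.25  0.18 -0.06]
9.62 [ 0.5165 -0.365   0.1369] yaw 85.3 F [-0.5  1.6  6.2] T [ 0.25  0.18 -0.06]False
False
False
```

```bash
sed -i 's/sys.exit(\(.*\))$/sys.exit(int(\1))/' chk.py
python3 -m jog '[[0,0,0,0,0,0.05,0],[0,0,0,0,0,0.1,0],[0,0,0,0,0,0.15,0],[0,0,0,0,0,0.15,0]]' >/dev/null; python3 chk.py && python3 -m jog '[[0,0,0,0,0,0.05,0],[0,0,0,0,0,0.1,0],[0,0,0,0,0,0.1,0]]' >/dev/null && python3 chk.py && python3 -m jog '[[0,0,0,0,0,0.04,0],[0,0,0,0,0,0.04,0]]' >/dev/null && python3 chk.py && python3 -m jog '[[0,0,0,0,0,0.04,0],[0,0,0,0,0,0.04,0]]' >/dev/null && python3 chk.py
```

```text
10.12 [ 0.5166 -0.3649  0.1369] yaw 76.7 F [0.7 1.9 4.8] T [0.35 0.07 0.04]
10.5 [ 0.5166 -0.3648  0.1369] yaw 71.0 F [-0.2  1.4  5.4] T [0.37 0.13 0.06]
10.75 [ 0.5166 -0.3648  0.1369] yaw 68.7 F [0.2 2.6 5.7] T [0.38 0.14 0.05]
11.0 [ 0.5165 -0.3648  0.1369] yaw 66.4 F [0.7 1.9 5.7] T [0.37 0.18 0.06]
```

```bash
python3 -m jog '[[0,0,0,0,0,0.04,0],[0,0,0,0,0,0.04,0]]' >/dev/null; python3 chk.py && python3 -m jog '[[0,0,0,0,0,0.04,0],[0,0,0,0,0,0.04,0]]' >/dev/null && python3 chk.py && python3 -m jog '[[0,0,0,0,0,0.04,0],[0,0,0,0,0,0.04,0]]' >/dev/null && python3 chk.py && python3 -m jog '[[0,0,0,0,0,0.04,0],[0,0,0,0,0,0.04,0]]' >/dev/null && python3 chk.py && python3 -m jog '[[0,0,0,0,0,0.04,0],[0,0,0,0,0,0.04,0]]' >/dev/null && python3 chk.py && python3 -m jog '[[0,0,0,0,0,0.04,0],[0,0,0,0,0,0.04,0]]' >/dev/null && python3 chk.py
```

```text
11.25 [ 0.5166 -0.3647  0.1369] yaw 64.1 F [-0.1  2.8  5.6] T [0.39 0.13 0.07]
11.5 [ 0.5165 -0.3646  0.1368] yaw 61.8 F [0.3 3.4 5.7] T [0.4  0.08 0.05]
11.75 [ 0.5165 -0.3644  0.1366] yaw 59.5 F [-0.1  3.   6.3] T [0.43 0.04 0.17]
12.0 [ 0.5164 -0.3643  0.1364] yaw 57.3 F [1.9 3.5 5.8] T [ 0.53 -0.08  0.08]
12.25 [ 0.5153 -0.3643  0.1348] yaw 55.0 F [ 0.4 -0.2 -3.5] T [-0.04 -0.03  0.01]
```

The basket dropped at about 36° of turn and nothing is bearing on it now. I'll follow it down.

```bash
python3 -m jog '[[0,0,0.001,0,0,0,0],[0,0,0.001,0,0,0,0]]' >/dev/null; python3 chk.py;  python3 -m jog '[[0,0,0.001,0,0,0,0],[0,0,0.001,0,0,0,0]]' >/dev/null; python3 chk.py
```

```text
12.5 [ 0.5155 -0.3644  0.1341] yaw 54.9 F [ 0.8 -0.1 -2.6] T [0.03 0.02 0.02]
12.75 [ 0.5158 -0.3645  0.1336] yaw 54.9 F [-0.1 -0.2 -3.5] T [0.01 0.01 0.07]
```

```bash
python3 -m jog '[[0,0,0.001,0,0,0,0],[0,0,0.001,0,0,0,0]]' >/dev/null; python3 chk.py;  python3 -m jog '[[0,0,0.001,0,0,0,0],[0,0,0.001,0,0,0,0]]' >/dev/null; python3 chk.py;  python3 -m jog '[[0,0,0.0008,0,0,0,0],[0,0,0.0008,0,0,0,0]]' >/dev/null; python3 chk.py
```

```text
13.0 [ 0.5159 -0.3645  0.1327] yaw 54.9 F [-0.8 -0.3 -4.1] T [ 0.12 -0.04 -0.02]
13.25 [ 0.5159 -0.3645  0.1317] yaw 54.9 F [ 0.2  1.  -3.4] T [ 0.14 -0.08  0.  ]
13.5 [ 0.516  -0.3645  0.1311] yaw 54.9 F [ 0.   0.9 -2.2] T [0.18 0.   0.06]
```

```bash
python3 -m jog '[[0,0,0.0006,0,0,0,0],[0,0,0.0006,0,0,0,0]]' >/dev/null; python3 chk.py;  python3 -m jog '[[0,0,0.0003,0,0,0,0],[0,0,0.0003,0,0,0,0]]' >/dev/null; python3 chk.py
```

```text
13.75 [ 0.5161 -0.3646  0.131 ] yaw 54.9 F [-0.7  2.4  3.1] T [0.44 0.16 0.  ]
14.0 [ 0.5161 -0.3646  0.1309] yaw 54.9 F [-1.   3.6  4.7] T [0.63 0.33 0.01]
```

```bash
python3 -m jog '[[0,0,-0.0006,0,0,0,0],[0,0,-0.0006,0,0,0,0.2],[0,0,-0.0006,0,0,0,0.35],[0,0,-0.0006,0,0,0,0.5],[0,0,-0.0006,0,0,0,0.7],[0,0,-0.0006,0,0,0,0.7],[0,0,-0.0006,0,0,0,0.7]]'; python3 chk.py; python3 -m jog '[[0,0,-0.01,0,0,0,0.7],[0,0,-0.03,0,0,0,0.7],[0,0,-0.06,0,0,0,0.7],[0,0,-0.09,0,0,0,0.7],[0,0,-0.12,0,0,0,0.7],[0,0,-0.12,0,0,0,0.7]]'; python3 -c "
from h import *
go((.40,-.05,.27),54.9)"
```

```text
time_s: 14.88
eef_pos: [0.5159, -0.3646, 0.1307]
eef_rot: [0.0, 0.888, 0.461, -0.0]
wrist_force: [-0.3, -0.5, -0.4]
opening: 0.703
grasp_force: 0.0
14.88 [ 0.5159 -0.3646  0.1307] yaw 54.9 F [-0.3 -0.5 -0.4] T [ 0.   -0.    0.01]
time_s: 15.62
eef_pos: [0.5174, -0.366, 0.2559]
eef_rot: [0.004, 0.887, 0.461, 0.001]
wrist_force: [-0.1, -0.1, -1.1]
opening: 0.699
grasp_force: 0.0
t 15.625 d [ 0.1909 -0.2777 -0.0166] rv [ 0.008   0.0015 -0.0002] F [-0.1 -0.1 -1.1] [0.02 0.   0.03]
```

```bash
python3 -m jog '[[0.02,-0.03,-0.01,0,0,0,0.7],[0.05,-0.075,-0.015,0,0,0,0.7],[0.08,-0.12,-0.016,0,0,0,0.7],[0.11,-0.165,-0.016,0,0,0,0.7],[0.14,-0.21,-0.016,0,0,0,0.7],[0.17,-0.25,-0.016,0,0,0,0.7],[0.19,-0.277,-0.016,0,0,0,0.7],[0.19,-0.277,-0.016,0,0,0,0.7],[0.19,-0.277,-0.016,0,0,0,0.7]]'; python3 - <<'E'
from h import *
ims=[]
for n,r in(("scene",(265,120,355,230)),("top",(290,115,380,205))):
    p,d=optics.camera(n)
    for c,s,px in blobs(p,(8,110,110),(32,255,255),r,4):
        dd=np.median([d[y,x] for x,y in px]); print(n,c.round(1),s,pt(n,c,dd).round(4))
    ims.append(cv2.resize(p[r[1]:r[3],r[0]:r[2]],(390,480),interpolation=cv2.INTER_CUBIC))
cv2.imwrite("pics/end.png",np.hstack(ims))
E
```

```text
time_s: 16.75
eef_pos: [0.3988, -0.0501, 0.2667]
eef_rot: [0.0, 0.887, 0.461, 0.0]
wrist_force: [-0.2, 0.4, 0.1]
opening: 0.699
grasp_force: 0.0
top [321.8 139. ] 8 [ 0.5556 -0.3394  0.1094]
top [335.4 154.7] 228 [ 0.5163 -0.3652  0.1561]
top [356.5 158.5] 8 [ 0.5161 -0.4108  0.1093]
top [320. 165.] 5 [ 0.5038 -0.3366  0.0951]
top [322.4 178.8] 8 [ 0.4738 -0.3413  0.11  ]
```

View pics/end.png

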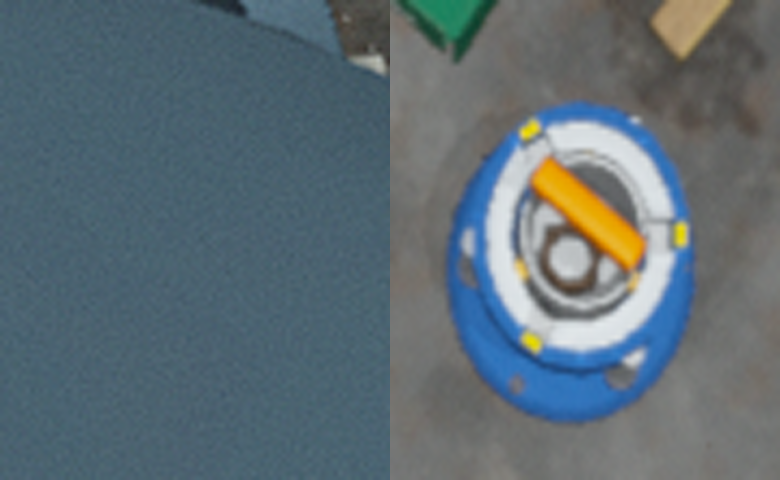

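The top view shows the basket seated in the ring. The bar runs from (545,178) to (632,255), the nut is inside at (572,255), and the lugs are under the flange at (521,270) and (633,283). The basket sits 39.5 mm above the worktop, against 39 mm expected with the lugs on the notch floor. The arm blocks the scene camera.

```bash
python3 -c "
from bench import workorder
print(workorder.hand_in())"
```

```text
the job is handed in; nothing more can be done
None
```

The basket, with the nut in it, hangs locked in the stand's notches after about 36° of clockwise twist; I let go, moved the gripper clear and handed the job in at about 17 s.

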